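Load the canister crate and bar it

TASK

Load the canister crate for the pantry: swing the brass bar across its open front up and right back, then slide the two squat canisters off the marble slab into the two empty bays, one to a bay, upright and pushed home against the back. Slide them, do not lift them, because their lids are loose. Then swing the bar down again to its stop so that it holds all three canisters in, and leave the other things where they stand.

Things in the scene. Friction and masses are not known exactly. Their poses are not given: they have to be found in the camera images.
- slab: fixed white marble slab 260 x 460 x 15 mm lying on the worktop (its x side 260); origin at the centre of its underside; its top is 15 mm above the worktop. Its +x edge butts on the open front of the crate with a 3 mm gap
- crate: fixed wooden crate, 105 mm deep (x), 342 mm wide (y), open on top and in front (-x, to the slab); origin on the worktop, in line with the bays' centres. Three bays, centres at y = -110, 0, +110 mm, each 102 mm wide; floor 12 mm above the worktop. Back's inner face at x = +46, outer +54 mm: a canister touching it has its centre at x = +2 mm.
- crate_front (a point): middle of the front edge of the crate's floor, 52 mm in front (-x) of the bays' centre line, 12 mm above the worktop (3 mm lower than the slab). The two dividers, 8 mm thick at y = -55 and +55 mm, start here too with rounded edges. Heights above the worktop: dividers 67 mm, end walls 78 mm, back (two slats) 75 mm
- pad_a: thin round cork pad, 84 mm diameter, 1 mm, that marks the centre of the floor of one empty bay; look only, a canister slides over it unhindered; origin at its centre
- pad_b: the same cork pad in the other empty bay
- can_a: squat white ceramic storage canister with a flat wooden lid, round: body 88 mm diameter up to 60 mm, then a shoulder and a lid 68 mm in diameter, 80 mm tall in all, 0.4 to 0.8 kg; origin at the centre of its underside, z up along its axis. Stands on the slab and is to go into the crate (either empty bay)
- can_b: squat white ceramic storage canister with a flat wooden lid, round: body 88 mm diameter up to 60 mm, then a shoulder and a lid 68 mm in diameter, 80 mm tall in all, 0.4 to 0.8 kg; origin at the centre of its underside, z up along its axis. Stands on the slab and is to go into the crate (either empty bay)
- can_c: squat white ceramic storage canister with a flat wooden lid, round: body 88 mm diameter up to 60 mm, then a shoulder and a lid 68 mm in diameter, 80 mm tall in all, 0.4 to 0.8 kg; origin at the centre of its underside, z up along its axis. Already stands in one of the three bays, pushed home; stays there
- bar (a joint): angle of the brass retaining bar, rad. 0: closed, down on its stop, the rod across the crate's open front. Grows as it swings up and back; upright at 1.19; 1.5: fully back on the other stop, where it stays by its own weight. Turns freely, slightly damped, 0.15 kg; falls by itself within about a second to whichever side of upright it is left
- bar_hinge (a point): middle of the bar's pivot line, 20 mm behind (+x) the bays' centre line and 37 mm above the worktop. The bar is a U of 8 mm round rod: two arms outside the crate's end walls and a straight rod 356 mm long, parallel to the crate's y, 88 mm from the pivot line. Closed, the rod is seen from the pivot 0.384 rad above level
- bar_mid (a point): the middle of the bar's straight rod, on its centre line; moves with the bar. In the crate's frame: closed x = -62, z = 70 mm; fully back x = +47, z = 121 mm
- egg_cup: white egg cup, 40 mm diameter, 52 mm tall, standing on the slab near its -x edge, between the canisters; origin at its foot; not to be disturbed
- mug: blue mug, 82 mm diameter, 95 mm tall, on the worktop to the left; origin at its underside; not to be disturbed
- pepper_mill: dark wooden pepper mill, 56 mm diameter, 168 mm tall, on the worktop to the left; origin at its underside; not to be disturbed
- tea_tin: plain tall tin, 72 mm diameter, 130 mm tall, on the worktop to the right; not one of the canisters; origin at its underside; not to be disturbed
- bowl: white bowl, 150 mm diameter, 60 mm tall, on the worktop to the right; origin at its underside; not to be disturbed
- spoon: wooden spoon lying on the worktop to the right; origin at its underside; not to be disturbed

How it is judged (in metres and radians):
On the way, in this order (a step that is already met when the one before it is completed fails the run):
1. the bar is swung up and right back (value of joint bar above 1.35 rad), for 0.2 s.
2. both canisters stand home in the bays, upright, with the third (x of can_a in the frame of crate between -0.012 and 0.012 m and y of can_a in the frame of crate between -0.13 and 0.13 m and z of each of can_a, can_b, can_c in the frame of crate below 0.018 m and angle between each of can_a, can_b, can_c's own z axis and vertical below 0.08 rad and x of can_b in the frame of crate between -0.012 and 0.012 m and y of can_b in the frame of crate between -0.13 and 0.13 m and x of can_c in the frame of crate between -0.012 and 0.012 m and y of can_c in the frame of crate between -0.13 and 0.13 m), for 0.2 s.
At the end, for the whole second after the job is handed in: All three canisters stand at rest on the crate's floor, one to a bay, within 5 degrees of upright, their centres within 12 mm (front to back) of the bays' centre line, and the bar is down within 0.08 rad of its stop (all of step 2 and value of joint bar below 0.08 rad and linear speed of each of can_a, can_b, can_c below 0.02 m/s); the robot touches nothing.
It fails at once if a canister is lifted off the slab (height (world z) of any of can_a, can_b, can_c above 0.03 m).
It fails at once if a canister is tipped by more than 20 degrees (angle between any of can_a, can_b, can_c's own z axis and vertical above 0.35 rad).
It fails at once if the canister that is already in its bay is moved by more than 25 mm (distance of can_c from where it was at the start of the episode above 0.025 m).
It fails at once if the egg cup, mug, pepper mill, tin, bowl or spoon is moved by more than 20 mm (distance of any of egg_cup, mug, pepper_mill, tea_tin, bowl, spoon from where it was at the start of the episode above 0.02 m).
It also fails if it takes over 70 s, if anything falls off the work surface, if the arm or the gripper's body presses on something with over 40 N, if the wrist force passes 120 N, or if a joint passes its speed limit or range.

ROBOT

A 6-joint arm with a two-finger parallel gripper is mounted at the origin on the work surface. World frame = base frame: x ahead of the robot, y to its left, z up, the work surface at z = 0. Lengths are in mm, angles in degrees, forces in N, time in s.
With the tool pointing down it reaches from about 300 to 875 mm from the base axis. Payload 6.4 kg.
Tool frame: the origin (TCP) lies at the very end of the fingers, on their centre line; the grasp point (between the pads) lies robot.grasp_offset behind it (robot.grasp_offset is the distance from the TCP to the grasp point, in mm); z points along the fingers, y is the line along which they close (so a half turn about z gives the same grasp; the last joint's range is limited). The gripper opens to 88 mm and grips with 3 to 60 N. Pads are 18 mm wide; open, the fingers measure 123 mm over their backs; the gripper's body (75 mm by 187 mm) begins 45 mm behind the grasp point.
Start: joints at [53.955, 10.359, 92.074, -0, 77.567, -11.82], TCP at [235.922, 524.387, 238.714] pointing down, gripper open.
Joint ranges: [-171.53, 171.53], [-51.25, 118.39], [17.06, 147.69], [-65.23, 245.23], [0, 150.52], [-178.68, 178.68]. Speed limits (degrees/s): [147.25, 147.25, 172.46, 180, 180, 180].

INTERFACE

Orientations are given as a 3x3 rotation matrix whose columns are the frame's x, y, z axes.
In Python, from bench import robot gives the robot as it stands. The module is installed in compiled form; this text tells all that it offers.
- The arm moves only by the tool carry_out, never from a script. Its argument "increments" is a list that holds one entry, the list of rows, each a list of 4 numbers: the shift along the tool's x, y, z in m, then the turn about the tool's z in rad. A call has 1 to 10 rows; each row shifts and turns the commanded pose from where the row before left it, along the tool's axes as they then stand; what a row does not reach is not made up. A row lasts 1/10 s, in which the tool goes at most 50 mm and 8.59 degrees, less where a joint would pass 70% of its speed; a pose out of reach is approached as far as the arm can. A call is refused whole if a number of a shift passes 0.05 or a number of a turn 0.15, either way. A call with a gripper value outside its range is refused whole. "fingers" is the opening, from 0 (shut) to 1 (fully open), set as the call begins (left out, the last holds). The fingers move at their own pace and stop on an object; the grip force is fixed at half the most. Time passes only in rows, so rows that do not move let the fingers close. It gives the time, the measured TCP pose, the force, the opening and the grip force at its end, in the units of the state.
- robot.state(): the state, without advancing time (a new reading comes with each control period).
- robot.snapshot(name): name is "scene" or "top" or "wrist"; returns a dict with "frame" (384x512x3 uint8, red, green, blue), "intrinsics" (3x3 intrinsics, pixels), "R" (3x3) and "t" (3): a world point X has camera coordinates R X + t; the wrist camera has in their place "tool_from_camera" (4x4, takes a point from camera to tool coordinates, whose origin is the TCP and whose axes are the flange's). Camera axes: x right, y down, z forward; pixel columns grow to the right and rows downward; lengths in mm; the calibration is good to about 2 mm. A picture is of the moment at which its call begins: read the wrist's pose just before it. There is no depth.
- robot.hand_in(): hands the job in; it is judged then, once.
The state is a dict: "time_s": time; "joint_pos": joint angles; "qd": joint speeds; "joint_torque": joint torques, N m; "eef_pos": TCP position; "orientation": TCP orientation; "contact_force": force on the tool from outside, world axes, zero at the start; "torque": the same for the moment, N m; "grip_width": finger opening in mm; "grasp_force": force on a finger pad.
Only numpy, scipy, OpenCV 4.12 (cv2) and the standard library are available. Lean on these libraries where they do the work, as an engineer would, in place of code of your own. Each camera call takes 0.05 s, during which the arm holds its last target. There are 200 camera calls.

## Working session

There is one attempt and no reset: what is moved stays moved. The work goes in short steps, Python scripts to look and compute and a tool call to move; the robot and the scene stay as the last step left them, time stands still between calls to the robot, and variables do not carry over. Pictures are saved under pics/ and viewed, at most 14 in all, crops included, and the job is handed in when it is done.

Besides the shell and the picture viewer there is one more tool, called after "Emit:" by a JSON object that holds its "method" and its "body". carry_out: Moves the arm, as the interface text tells. Its arguments: {"type":"object","properties":{"increments":{"type":"array"},"fingers":{"type":"number"}},"required":["increments"]}

```bash
mkdir -p pics; cat > h.py <<'E'
import numpy as np, cv2
from bench import robot
def snap(n,f):
    s=robot.snapshot(n); cv2.imwrite('pics/'+f,cv2.cvtColor(s['frame'],cv2.COLOR_RGB2BGR)); return s
def ray(s,u,v,z):
    K=np.array(s['intrinsics']);R=np.array(s['R']);t=np.array(s['t'])
    d=R.T@np.linalg.inv(K)@np.array([u,v,1.]);c=-R.T@t
    return c+d*(z-c[2])/d[2]
def proj(s,X):
    p=np.array(s['R'])@np.array(X,float)+np.array(s['t']);p=np.array(s['intrinsics'])@p;return p[:2]/p[2]
E
python3 - <<'E'
from h import *
import pickle
st=robot.state();print(st);print(robot.grasp_offset)
d={}
for n in('scene','top'):
    d[n]=snap(n,n+'0.png');s=d[n];print(n,s['intrinsics'],-np.array(s['R']).T@np.array(s['t']),s['R'])
pickle.dump(d,open('d.pkl','wb'))
E
```

```text
{'time_s': 0.0, 'joint_pos': array([ 5.39554775e+01,  1.04018918e+01,  9.21297029e+01, -1.41789217e-03,
        7.75680087e+01, -1.18181463e+01]), 'qd': array([ 0.03400247, -0.01231952, -0.03842885, -0.02314953, -0.09561414,
       -0.037989  ]), 'joint_torque': array([-2.69793900e-04, -4.33875561e+01, -3.41847467e+01,  7.00055645e-02,
        3.86239111e-02, -1.45895142e-04]), 'eef_pos': array([235.60360789, 523.93768029, 237.82663542]), 'orientation': array([[-9.11933339e-01,  4.10337153e-01, -1.00336157e-03],
       [ 4.10338245e-01,  9.11932294e-01, -1.41982523e-03],
       [ 3.32390779e-04, -1.70650359e-03, -9.99998489e-01]]), 'contact_force': array([ 0.16802821, -0.02492694,  0.43057899]), 'torque': array([-0.0116219,  0.0504234, -0.0413046]), 'grasp_force': 0.0, 'grip_width': 88.26723700178263}
18.700000000000003
scene [[374.35810567   0.         258.34468759]
 [  0.         374.35810567 187.83309403]
 [  0.           0.           1.        ]] [1204.66696072  436.18351942  769.03880722] [[-0.56429736  0.82554603 -0.00649892]
 [ 0.53661968  0.36079841 -0.76279999]
 [-0.6273817  -0.43393347 -0.64660184]]
top [[461.14047223   0.         249.90048693]
 [  0.         461.14047223 197.74854446]
 [  0.           0.           1.        ]] [ 312.25353275  -36.99694764 1551.00773752] [[-0.00761798 -0.99993239  0.00878531]
 [-0.98921034  0.00625032 -0.14636885]
 [ 0.14630404 -0.00980555 -0.98919107]]
```

View pics/scene0.png

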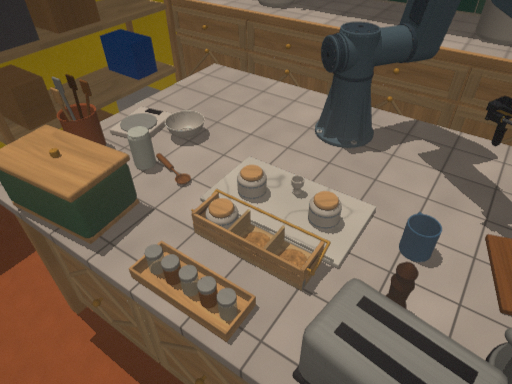

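View pics/top0.png

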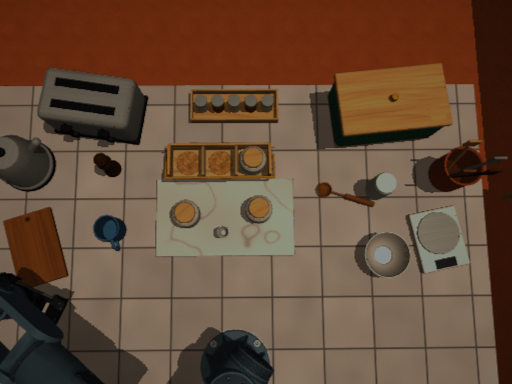

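The top view shows the slab at (157–294, 180–256) and the crate above it at (165–274, 143–181). can_c is in the right-hand bay (-y) at (253,158). The loose cans are at (185,213) and (259,208), with the egg cup between them at (221,232).

```bash
python3 - <<'E'
from h import *
import pickle
d=pickle.load(open('d.pkl','rb'));s=d['top'];f=s['frame']
hsv=cv2.cvtColor(f,cv2.COLOR_RGB2HSV)
# slab: bright low-sat region bounded
for y,x in((200,210),(190,240),(240,170),(300,150),(208,259),(213,185),(160,187),(147,220),(178,200),(158,253)):print((x,y),hsv[y,x])
big=cv2.resize(f[130:270,140:310],None,fx=4.7,fy=4.28,interpolation=cv2.INTER_CUBIC)
big=cv2.resize(f[130:270,140:310],(680,560),interpolation=cv2.INTER_CUBIC)
cv2.imwrite('pics/c1.png',cv2.cvtColor(big,cv2.COLOR_RGB2BGR))
sc=d['scene']['frame'][150:285,180:380];cv2.imwrite('pics/c2.png',cv2.cvtColor(cv2.resize(sc,(800,540),interpolation=cv2.INTER_CUBIC),cv2.COLOR_RGB2BGR))
m=((hsv[...,0]>5)&(hsv[...,0]<25)&(hsv[...,1]>100)).astype(np.uint8)
def cc(x0,y0,x1,y1,z):
    k=np.zeros_like(m);k[y0:y1,x0:x1]=m[y0:y1,x0:x1]
    c=max(cv2.findContours(k,0,2)[0],key=cv2.contourArea);(u,v),(a,b),_=cv2.fitEllipse(c);print((u,v),(a,b),ray(s,u,v,z).round(1))
cc(165,195,205,232,95);cc(240,190,280,226,95);
E
```

```text
(210, 200) [ 24  51 141]
(240, 190) [ 30  45 142]
(170, 240) [ 18  61 141]
(150, 300) [ 15  79 133]
(259, 208) [ 16 176 142]
(185, 213) [ 16 171 143]
(187, 160) [ 15 193 140]
(220, 147) [ 14 187  49]
(200, 178) [ 17 227  81]
(253, 158) [ 16 171 143]
(184.13906860351562, 212.1257781982422) (20.75868034362793, 21.241069793701172) [482.8 157.6  95. ]
(258.4759521484375, 207.4851531982422) (20.771421432495117, 20.83214569091797) [496.1 -78.5  95. ]
```

View pics/c1.png

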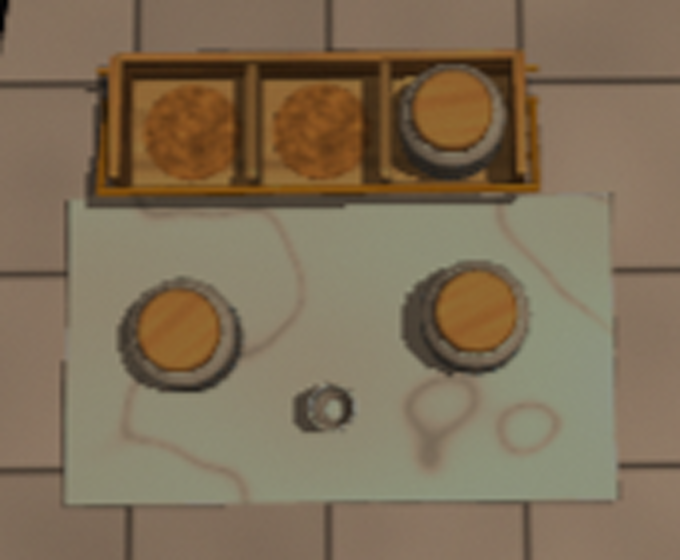

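View pics/c2.png

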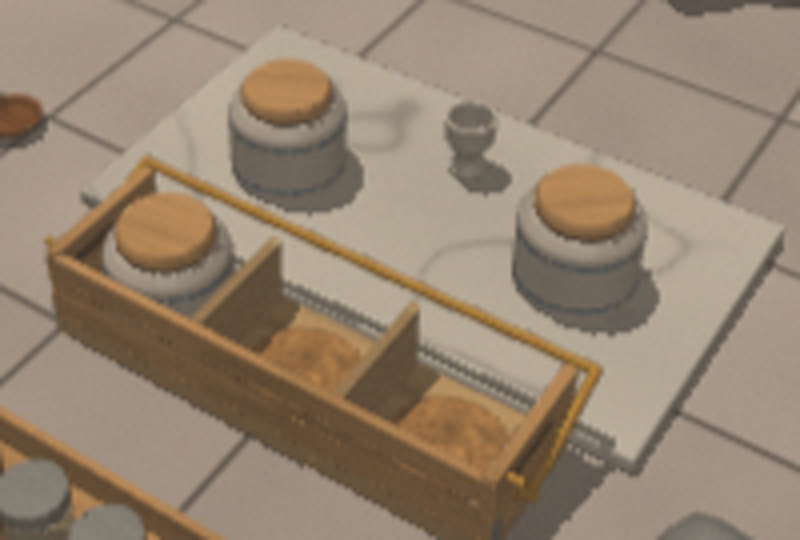

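The crops put the bar rod at crop pixels (97,191)–(540,188), the pads at (190,133) and (319,131), and the can_c lid at (451,108). The bar is closed.

```bash
python3 - <<'E'
from h import *
import pickle
d=pickle.load(open('d.pkl','rb'));s=d['top'];f=s['frame'];S=d['scene']
P=lambda u,v,z:ray(s,u/4+139.6,v/4+129.6,z).round(1)
for n,u,v,z in(('rodL',99,191,70),('rodR',538,188,70),('pad+',190,133,13),('pad0',319,131,13),('canc',453,108,92),('s1',68,201,15),('s2',612,193,15),('s3',617,498,15),('s4',64,503,15),('egg',330,407,67),('canL',180,329,95),('canR',476,310,95)):print(n,P(u,v,z))
Q=lambda u,v,z:ray(S,u/4+179.6,v/4+149.6,z).round(1)
print('scene')
for n,u,v,z in(('rodR',148,162,70),('rodL',597,372,70),('canc',166,231,92),('s1',632,468,15),('s4',782,231,15),('s3',280,28,15),('canL',586,200,95),('canR',287,90,95),('egg',471,113,67),('pad0',315,360,13)):print(n,Q(u,v,z))
w=snap('wrist','w0.png');print(w['tool_from_camera'],w['intrinsics'])
E
```

```text
rodL [600.3 226.9  70. ]
rodR [ 600.7 -131.4   70. ]
pad+ [661.2 160.7  13. ]
pad0 [662.3  51.   13. ]
canc [662.8 -62.   92. ]
s1 [602.6 262.7  15. ]
s2 [ 606.7 -197.6   15. ]
s3 [ 350.  -196.3   15. ]
s4 [349.2 260.5  15. ]
egg [423.   38.6  67. ]
canL [483.7 156.2  95. ]
canR [497.3 -78.9  95. ]
scene
rodR [ 601.6 -126.7   70. ]
rodL [601.6 228.5  70. ]
canc [668.3 -54.8  92. ]
s1 [613.4 265.3  15. ]
s4 [355.3 263.5  15. ]
s3 [ 352.1 -189.1   15. ]
canL [489.6 162.1  95. ]
canR [503.2 -73.4  95. ]
egg [420.3  35.8  67. ]
pad0 [648.6  50.1  13. ]
[[ 1.11175952e-04 -9.49932582e-01 -3.12454921e-01  8.18418995e+01]
 [ 9.99999991e-01  1.27001541e-04 -3.02986150e-05  1.05359986e+00]
 [ 6.84638981e-05 -3.12454915e-01  9.49932588e-01 -1.45253295e+02]
 [ 0.00000000e+00  0.00000000e+00  0.00000000e+00  1.00000000e+00]] [[264.28455822   0.         250.83829643]
 [  0.         264.28455822 192.8480006 ]
 [  0.           0.           1.        ]]
```

Emit:
{"method": "carry_out", "body": {"increments": [[[0,0,0,0.1435],[0,0,0,0.1435],[0,0,0,0.1435],[0,0,0,0.1435],[0,0,0,0.1435],[0,0,0,0.1435],[0,0,0,0.1435],[0,0,0,0.1435]]]}}

```text
time_s: 0.95
eef_pos: [235.8, 524.2, 238.3]
orientation: [[0.006, 1.0, -0.0], [1.0, -0.006, -0.001], [-0.001, -0.0, -1.0]]
contact_force: [-0.4, -0.4, -1.2]
grip_width: 87.9
grasp_force: 0.0
```

Emit:
{"method": "carry_out", "body": {"increments": [[[-0.03,0.02,0,0],[-0.03,0.02,0,0],[-0.03,0.02,0,0],[-0.03,0.02,0,0],[-0.03,0.02,0,0],[-0.03,0.02,0,0],[-0.03,0.02,0,0],[-0.03,0.02,0,0]]]}}

```text
time_s: 1.75
eef_pos: [396.3, 283.1, 238.6]
orientation: [[-0.0, 1.0, -0.0], [1.0, 0.0, -0.0], [-0.0, -0.0, -1.0]]
contact_force: [0.5, -0.0, 0.0]
grip_width: 87.9
grasp_force: 0.0
```

Emit:
{"method": "carry_out", "body": {"increments": [[[-0.03,0.02,0,0],[-0.03,0.02,0,0],[-0.03,0.02,0,0],[-0.03,0.02,0,0],[-0.03,0.02,0,0],[-0.03,0.02,0,0],[-0.03,0.02,0,0],[-0.03,0.02,0,0],[0,0,0,0],[0,0,0,0]]]}}

```text
time_s: 2.75
eef_pos: [555.7, 43.9, 238.1]
orientation: [[0.002, 1.0, -0.001], [1.0, -0.002, 0.0], [0.0, -0.001, -1.0]]
contact_force: [-0.0, 0.5, -0.9]
grip_width: 88.4
grasp_force: 0.0
```

```bash
cat >> h.py <<'E'
def wsnap(f):
    st=robot.state(); w=snap('wrist',f); T=np.array(w['tool_from_camera']);Rt=np.array(st['orientation'])
    Rw=Rt@T[:3,:3];c=Rt@T[:3,3]+np.array(st['eef_pos'])
    w['R']=Rw.T;w['t']=-Rw.T@c;return w,st
E
python3 - <<'E'
from h import *
import pickle
w,st=wsnap('w1.png');pickle.dump(w,open('w1.pkl','wb'));print(st['eef_pos'],st['orientation'],st['time_s'],st['joint_pos'])
for X in((600,50,70),(600,228,70),(600,-128,70),(663,50,13),(663,160,13),(486,159,95)):print(X,proj(w,X).round(1))
E
```

```text
[555.71947519  43.89981171 238.13661369] [[ 1.71357177e-03  9.99997643e-01 -1.33330512e-03]
 [ 9.99998411e-01 -1.71291532e-03  4.93337709e-04]
 [ 4.91052708e-04 -1.33414837e-03 -9.99998989e-01]] 2.75 [-7.69305690e+00  8.20767936e+00  9.46088530e+01  1.82340571e-02
  7.72629573e+01 -7.59892770e+00]
(600, 50, 70) [287.4 172. ]
(600, 228, 70) [294.8  -0.3]
(600, -128, 70) [282.2 293.6]
(663, 50, 13) [326.5 162.5]
(663, 160, 13) [334.   78.5]
(486, 159, 95) [181.1  71.7]
```

View pics/w1.png

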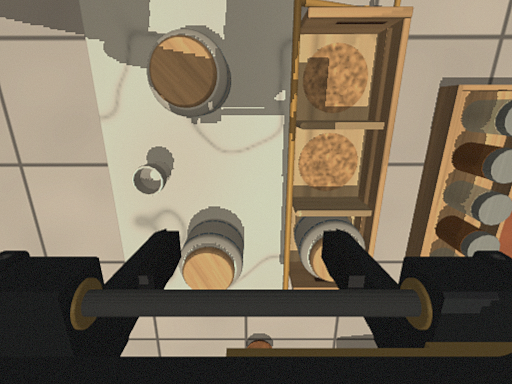

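The wrist view shows pad + at (336,77), pad 0 at (328,162), the can L lid at (183,71), the can R lid at (209,270) and the egg cup at (150,179). All of these match the predictions.

```bash
python3 - <<'E'
from h import *
import pickle
w=pickle.load(open('w1.pkl','rb'))
for n,u,v,z in(('pad+',336,77,13),('pad0',328.5,162,13),('canL',183,71.5,95),('canR',209,270.5,95),('rod',288.5,172,70),('rod2',296,30,70),('rod3',284,270,70),('div+',385,124.5,67),('div-',371,212,67),('div+f',300,125,67),('div-f',297,212,67),('egg',149,180,67)):print(n,ray(w,u,v,z).round(1))
E
```

```text
pad+ [665.4 161.7  13. ]
pad0 [665.7  50.7  13. ]
canL [488.  159.2  95. ]
canR [502.1 -72.2  95. ]
rod [601.3  50.   70. ]
rod2 [602.6 201.3  70. ]
rod3 [601.  -88.7  70. ]
div+ [711.3 105.7  67. ]
div- [710.4  -3.8  67. ]
div+f [612.7 105.3  67. ]
div-f [615.   -3.7  67. ]
egg [429.1  39.4  67. ]
```

Emit:
{"method": "carry_out", "body": {"increments": [[[0.002,0.0155,0.03,0],[0.002,0.0155,0.03,0],[0.002,0.0155,0.03,0],[0,0,0.03,0],[0,0,0.03,0],[0,0,0.033,0],[0,0,0,0],[0,0,0,0]]]}}

```text
time_s: 3.6
eef_pos: [601.7, 51.5, 55.9]
orientation: [[-0.001, 1.0, -0.001], [1.0, 0.001, 0.0], [0.0, -0.001, -1.0]]
contact_force: [0.3, 0.1, 0.4]
grip_width: 87.9
grasp_force: 0.0
```

Emit:
{"method": "carry_out", "body": {"increments": [[[0,0,0,0],[0,0,0,0],[0,0,0,0],[0,0,0,0],[0,0,0,0],[0,0,0,0],[0,0,0,0],[0,0,0,0]]], "fingers": 0}}

```text
time_s: 4.4
eef_pos: [602.4, 50.4, 55.6]
orientation: [[0.0, 1.0, -0.0], [1.0, -0.0, 0.0], [0.0, -0.0, -1.0]]
contact_force: [-0.9, 0.5, -0.2]
grip_width: 26.6
grasp_force: 0.0
```

Emit:
{"method": "carry_out", "body": {"increments": [[[0,0,0,0],[0,0,0,0],[0,0,0,0],[0,0,0,0],[0,0,0,0]]]}}

```text
time_s: 4.9
eef_pos: [603.4, 50.4, 55.9]
orientation: [[0.0, 1.0, 0.002], [1.0, -0.0, -0.0], [-0.0, 0.002, -1.0]]
contact_force: [5.5, -0.0, -4.2]
grip_width: 6.7
grasp_force: 30.0
```

```bash
python3 - <<'E'
import numpy as np
a=.384+np.linspace(0,1.46,15);x=-88*np.cos(a);z=88*np.sin(a);print(np.c_[np.diff(x),-np.diff(z)].round(1).tolist())
E
```

```text
[[3.9, -8.3], [4.7, -7.9], [5.5, -7.3], [6.2, -6.7], [6.9, -6.0], [7.5, -5.3], [8.0, -4.5], [8.4, -3.6], [8.8, -2.7], [9.0, -1.8], [9.1, -0.8], [9.2, 0.1], [9.1, 1.1], [8.9, 2.0]]
```

Emit:
{"method": "carry_out", "body": {"increments": [[[0,0.004,-0.008,0],[0,0.005,-0.008,0],[0,0.0055,-0.0075,0],[0,0.006,-0.007,0],[0,0.007,-0.006,0],[0,0.0075,-0.0053,0],[0,0.008,-0.0045,0]]]}}

```text
time_s: 5.6
eef_pos: [644.9, 50.5, 103.3]
orientation: [[-0.0, 1.0, -0.003], [1.0, 0.0, -0.0], [-0.0, -0.003, -1.0]]
contact_force: [-7.3, -0.7, 5.3]
grip_width: 6.6
grasp_force: 30.0
```

Emit:
{"method": "carry_out", "body": {"increments": [[[0,0.0084,-0.0036,0],[0,0.0088,-0.0027,0],[0,0.009,-0.0018,0],[0,0.009,-0.001,0],[0,0.009,0,0],[0,0.009,0.001,0],[0,0.009,0.002,0],[0,0,0,0]]]}}

```text
time_s: 6.4
eef_pos: [708.9, 50.4, 107.6]
orientation: [[0.0, 1.0, 0.001], [1.0, -0.0, 0.0], [0.0, 0.001, -1.0]]
contact_force: [0.5, 0.4, 2.4]
grip_width: 7.0
grasp_force: 30.0
```

Emit:
{"method": "carry_out", "body": {"increments": [[[0,0,0,0],[0,0,0,0],[0,0,0,0],[0,0,0,0]]], "fingers": 0.4}}

```text
time_s: 6.8
eef_pos: [707.5, 50.4, 108.1]
orientation: [[-0.0, 1.0, -0.0], [1.0, 0.0, 0.0], [0.0, -0.0, -1.0]]
contact_force: [-0.1, -0.5, -0.8]
grip_width: 34.8
grasp_force: 0.0
```

Emit:
{"method": "carry_out", "body": {"increments": [[[0,0,-0.03,0],[0,0,-0.03,0],[-0.0228,-0.0257,0,0],[-0.0228,-0.0257,0,0],[-0.0228,-0.0257,0,0],[-0.0228,-0.0257,0,0],[-0.0228,-0.0257,0,0],[-0.0228,-0.0257,0,0],[-0.0228,-0.0257,0,0],[-0.0228,-0.0257,0,0]]]}}

```text
time_s: 7.8
eef_pos: [500.9, -132.7, 168.4]
orientation: [[-0.0, 1.0, 0.001], [1.0, 0.0, -0.0], [-0.0, 0.001, -1.0]]
contact_force: [0.1, -0.8, 0.2]
grip_width: 35.3
grasp_force: 0.0
```

Emit:
{"method": "carry_out", "body": {"increments": [[[0,0,0,0],[0,0,0,0],[0,0,0,0]]], "fingers": 0.57}}

```text
time_s: 8.1
eef_pos: [502.7, -131.7, 168.4]
orientation: [[-0.0, 1.0, 0.001], [1.0, 0.0, -0.0], [-0.0, 0.001, -1.0]]
contact_force: [-0.2, -0.4, 0.1]
grip_width: 50.0
grasp_force: 0.0
```

```bash
python3 - <<'E'
from h import *
import pickle
st=robot.state();print(st['eef_pos'],st['grip_width'])
d={}
for n in('scene','top'): d[n]=snap(n,n+'1.png')
pickle.dump(d,open('d1.pkl','wb'))
w,st=wsnap('w2.png');pickle.dump(w,open('w2.pkl','wb'))
cv2.imwrite('pics/m.png',np.hstack([cv2.resize(cv2.imread('pics/w2.png'),(400,300)),cv2.resize(cv2.imread('pics/scene1.png')[120:285,160:380],(400,300))]))
E
```

```text
[ 502.74562185 -131.66728235  168.44331562] 49.96783077087414
```

View pics/m.png

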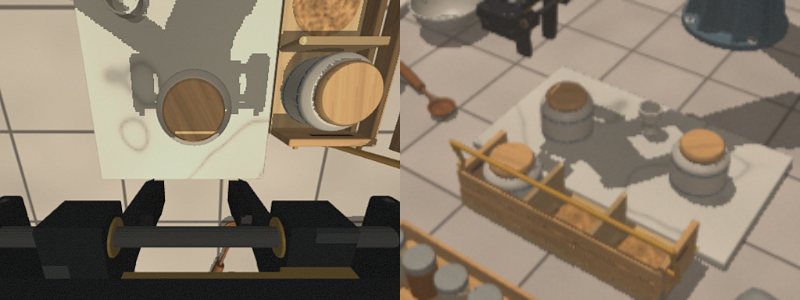

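The bar is fully back. The can R lid is at (194,107) in the left half of the picture, which is wrist pixel (248,137).

```bash
python3 - <<'E'
from h import *
import pickle
w=pickle.load(open('w2.pkl','rb'))
print(ray(w,248,137,95),ray(w,247.5,136,75))
E
```

```text
[500.31906358 -72.88136566  95.        ] [499.68125646 -74.20523505  75.        ]
```

Emit:
{"method": "carry_out", "body": {"increments": [[[0,0,0.03,0],[0,0,0.03,0],[0,0,0.03,0],[0,0,0.02,0],[0,0,0.016,0],[0,0,0,0]]]}}

```text
time_s: 8.85
eef_pos: [500.6, -130.5, 39.7]
orientation: [[-0.001, 1.0, -0.004], [1.0, 0.001, 0.002], [0.002, -0.004, -1.0]]
contact_force: [-0.3, 0.6, -1.1]
grip_width: 50.0
grasp_force: 0.0
```

Emit:
{"method": "carry_out", "body": {"increments": [[[0.008,0,0,0],[0.008,0,0,0],[0.008,0.001,0,0],[0.008,0.0015,0,0],[0.008,0.0015,0,0],[0.008,0.0015,0,0],[0.008,0.0015,0,0],[0.008,0.0015,0,0],[0.008,0.0015,0,0]]]}}

```text
time_s: 9.75
eef_pos: [512.6, -59.9, 42.6]
orientation: [[-0.0, 1.0, 0.001], [1.0, 0.0, -0.001], [-0.001, 0.001, -1.0]]
contact_force: [-1.0, -5.1, 1.7]
grip_width: 50.2
grasp_force: 2.7
```

Emit:
{"method": "carry_out", "body": {"increments": [[[0.008,0.0015,0,0],[0.008,0.0015,0,0],[0.008,0.0015,0,0],[0.008,0.0015,0,0],[0.008,0.0015,0,0],[0.008,0.0015,0,0],[0.006,0.001,0,0],[0.005,0,0,0],[0.004,0,0,0],[0,0,0,0]]]}}

```text
time_s: 10.75
eef_pos: [522.6, 3.6, 42.5]
orientation: [[-0.0, 1.0, 0.001], [1.0, 0.0, 0.0], [0.0, 0.001, -1.0]]
contact_force: [0.7, -1.1, 2.2]
grip_width: 49.9
grasp_force: 1.2
```

```bash
python3 - <<'E'
from h import *
import pickle
st=robot.state();print(st['eef_pos'])
d={}
for n in('scene','top'): d[n]=snap(n,n+'2.png')
w,st=wsnap('w3.png');d['w']=w;pickle.dump(d,open('d2.pkl','wb'))
cv2.imwrite('pics/m2.png',np.hstack([cv2.resize(cv2.imread('pics/w3.png'),(400,300)),cv2.resize(cv2.imread('pics/scene2.png')[120:285,160:380],(400,300))]))
E
```

```text
[522.6102954    3.64752188  42.53502823]
```

View pics/m2.png

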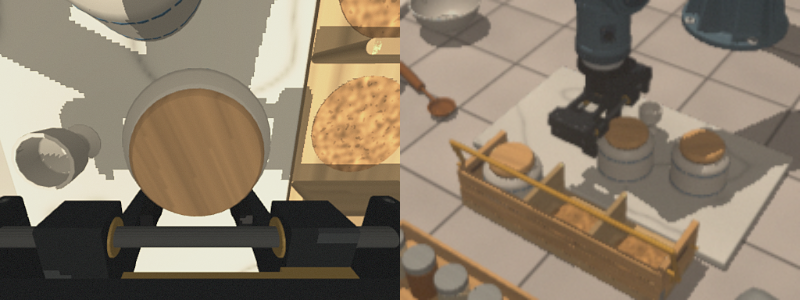

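```bash
python3 - <<'E'
from h import *
import pickle
d=pickle.load(open('d2.pkl','rb'))
print(ray(d['w'],252.8,194.6,95), ray(d['scene'],*(np.array([628-400,132])*[220/400,165/300]+[160,120]),95))
print(ray(d['w'],64,203,67))
E
```

```text
[523.07443788  54.79089683  95.        ] [525.96230782  56.79588648  95.        ]
[431.52801262  41.11994039  67.        ]
```

Emit:
{"method": "carry_out", "body": {"increments": [[[-0.01,0,0,0],[-0.015,0,0,0],[0,0,-0.03,0],[0,0,-0.035,0],[0,0,-0.035,0],[0,0,-0.03,0]]]}}

```text
time_s: 11.5
eef_pos: [521.9, -23.2, 173.6]
orientation: [[0.001, 1.0, 0.0], [1.0, -0.001, 0.0], [0.0, 0.0, -1.0]]
contact_force: [-0.0, 0.2, -0.8]
grip_width: 50.2
grasp_force: 0.0
```

Emit:
{"method": "carry_out", "body": {"increments": [[[0,0,0,0.1428],[0,0,0,0.1428],[0,0,0,0.1428],[0,0,0,0.1428],[0,0,0,0.1428],[0,0,0,0.1428],[0,0,0,0.1428],[0,0,0,0.1428],[0,0,0,0.1428],[0,0,0,0.1428]]]}}

```text
time_s: 12.5
eef_pos: [521.6, -23.1, 171.7]
orientation: [[0.991, 0.136, -0.001], [0.136, -0.991, 0.0], [-0.001, -0.001, -1.0]]
contact_force: [-0.7, 0.2, 1.0]
grip_width: 50.0
grasp_force: 0.0
```

Emit:
{"method": "carry_out", "body": {"increments": [[[0,0,0,0.1428],[0,0,0,0]]]}}

```text
time_s: 12.7
eef_pos: [521.7, -23.0, 171.8]
orientation: [[1.0, -0.002, -0.001], [-0.002, -1.0, 0.0], [-0.001, -0.0, -1.0]]
contact_force: [0.2, 0.1, -0.1]
grip_width: 50.2
grasp_force: 0.0
```

Emit:
{"method": "carry_out", "body": {"increments": [[[-0.018,-0.025,0,0],[-0.018,-0.025,0,0],[-0.016,-0.025,0,0],[0,0,0.03,0],[0,0,0.035,0],[0,0,0.035,0],[0,0,0.03,0],[0,0,0,0],[0,0,0,0]]]}}

```text
time_s: 13.6
eef_pos: [469.8, 52.6, 42.2]
orientation: [[1.0, 0.002, -0.001], [0.002, -1.0, 0.0], [-0.001, -0.0, -1.0]]
contact_force: [0.1, 0.4, 0.9]
grip_width: 50.4
grasp_force: 0.0
```

```bash
python3 - <<'E'
from h import *
for i in range(4): st=robot.state();w=robot.snapshot('top');print(st['eef_pos'],st['contact_force'])
E
```

```text
[469.77922697  52.58913655  42.18755844] [0.07563432 0.41245426 0.92080191]
[470.8860951   52.53853667  43.22673458] [ 1.22782649 -0.03928588 -0.73767351]
[471.45610793  52.55267557  43.77214319] [0.190852   0.47204013 0.59669364]
[471.61349814  52.60952711  43.93975243] [ 0.31489668 -0.72578668  1.14134573]
```

Emit:
{"method": "carry_out", "body": {"increments": [[[0.005,0.0005,0,0],[0.008,0.0005,0,0],[0.008,0.0005,0,0],[0.008,0,0,0],[0.008,0,0,0],[0.008,0,0,0],[0.006,0,0,0],[0.004,0,0,0],[0,0,0,0]]]}}

```text
time_s: 14.7
eef_pos: [524.6, 51.6, 42.4]
orientation: [[1.0, 0.001, -0.002], [0.001, -1.0, 0.0], [-0.002, -0.0, -1.0]]
contact_force: [-4.9, 0.5, 3.7]
grip_width: 50.2
grasp_force: 2.6
```

```bash
python3 - <<'E'
from h import *
import pickle
w,st=wsnap('w4.png');pickle.dump(w,open('w4.pkl','wb'));print(st['eef_pos'],st['contact_force'])
for X in((664,51,13),(612,-4,67),(612,106,67),(571,51,95)):print(proj(w,X))
t=snap('top','top4.png')
cv2.imwrite('pics/m4.png',np.hstack([cv2.resize(cv2.imread('pics/w4.png'),(400,300)),cv2.resize(cv2.imread('pics/top4.png')[130:270,140:310],(400,300))]))
E
```

```text
[524.63577278  51.62844808  42.36744589] [-4.92478185  0.47941208  3.68517494]
[254.243285    -3.88051273]
[384.4067424   90.92720849]
[125.9892404   90.71583096]
[255.74761117 204.32091215]
```

View pics/m4.png

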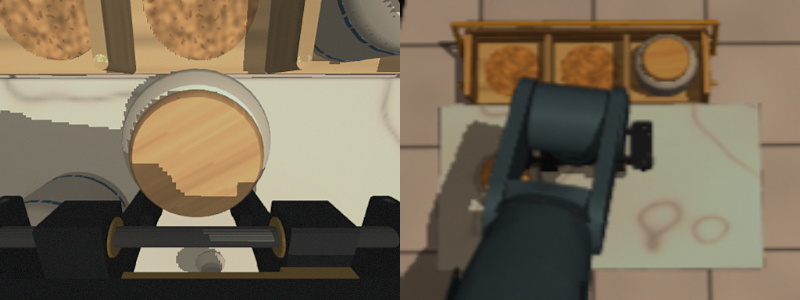

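Emit:
{"method": "carry_out", "body": {"increments": [[[0.006,0.0005,0,0],[0.008,0.0005,0,0],[0.008,0,0,0],[0.008,0,0,0],[0.008,0,0,0],[0.008,0,0,0],[0.008,0,0,0],[0.008,0,0,0],[0.006,0,0,0],[0.004,0,0,0]]]}}

```text
time_s: 15.8
eef_pos: [597.3, 50.5, 41.7]
orientation: [[1.0, 0.0, -0.001], [0.0, -1.0, 0.0], [-0.001, -0.0, -1.0]]
contact_force: [-2.8, -0.2, -1.8]
grip_width: 50.1
grasp_force: 1.7
```

Emit:
{"method": "carry_out", "body": {"increments": [[[0.004,0,0,0],[0.004,0,0,0],[0.004,0,0,0],[0.003,0,0,0],[0.002,0,0,0]]]}}

```text
time_s: 16.3
eef_pos: [614.3, 50.5, 42.1]
orientation: [[1.0, 0.0, 0.0], [0.0, -1.0, -0.0], [0.0, 0.0, -1.0]]
contact_force: [-2.1, 0.5, -2.2]
grip_width: 50.2
grasp_force: 1.7
```

Emit:
{"method": "carry_out", "body": {"increments": [[[0.002,0,0,0],[0.002,0,0,0],[0.002,0,0,0],[0,0,0,0]]]}}

```text
time_s: 16.7
eef_pos: [620.4, 50.5, 42.2]
orientation: [[1.0, 0.0, 0.0], [0.0, -1.0, -0.0], [0.0, 0.0, -1.0]]
contact_force: [-2.9, -0.3, -2.8]
grip_width: 50.4
grasp_force: 1.5
```

Emit:
{"method": "carry_out", "body": {"increments": [[[0.001,0,0,0],[0.001,0,0,0],[0,0,0,0]]]}}

```text
time_s: 17.0
eef_pos: [621.6, 50.5, 41.8]
orientation: [[1.0, 0.0, -0.001], [0.0, -1.0, 0.0], [-0.001, -0.0, -1.0]]
contact_force: [-3.9, 0.2, -1.4]
grip_width: 50.0
grasp_force: 2.0
```

Emit:
{"method": "carry_out", "body": {"increments": [[[0.001,0,0,0],[0.001,0,0,0],[0,0,0,0]]]}}

```text
time_s: 17.3
eef_pos: [622.1, 50.6, 41.0]
orientation: [[1.0, 0.0, -0.005], [0.0, -1.0, 0.0], [-0.005, -0.0, -1.0]]
contact_force: [-7.4, -1.2, -2.8]
grip_width: 50.2
grasp_force: 3.5
```

```bash
python3 - <<'E'
from h import *
import pickle
w,st=wsnap('w5.png');pickle.dump(w,open('w5.pkl','wb'));print(st['eef_pos'],st['contact_force'])
hsv=cv2.cvtColor(w['frame'],cv2.COLOR_RGB2HSV);m=((hsv[...,0]>5)&(hsv[...,0]<25)&(hsv[...,1]>90)).astype(np.uint8)
print([proj(w,(666,51,92)),proj(w,(710,51,75))])
E
```

```text
[622.05605938  50.63295347  41.03802983] [-7.3803304  -1.20616516 -2.79158618]
[array([252.94358322, 209.08735116]), array([252.92364369,  88.17303994])]
```

Emit:
{"method": "carry_out", "body": {"increments": [[[-0.01,0,0,0],[-0.015,0,0,0],[-0.015,0,0,0],[0,0,-0.035,0],[0,0,-0.035,0],[0,0,-0.03,0],[-0.025,-0.022,0,0],[-0.025,-0.022,0,0],[-0.025,-0.022,0,0],[-0.025,-0.022,0,0]]]}}

```text
time_s: 18.35
eef_pos: [484.5, 139.2, 143.5]
orientation: [[1.0, -0.001, 0.005], [-0.001, -1.0, 0.0], [0.005, -0.0, -1.0]]
contact_force: [0.9, 0.3, 0.5]
grip_width: 50.0
grasp_force: 0.0
```

Emit:
{"method": "carry_out", "body": {"increments": [[[-0.027,-0.021,0,0],[-0.026,0,0,0],[0,0,0,0],[0,0,0,0]]]}}

```text
time_s: 18.75
eef_pos: [432.3, 159.7, 143.4]
orientation: [[1.0, 0.0, 0.005], [0.0, -1.0, 0.0], [0.005, -0.0, -1.0]]
contact_force: [0.5, -0.1, -0.4]
grip_width: 50.3
grasp_force: 0.0
```

```bash
python3 - <<'E'
from h import *
import pickle
w,st=wsnap('w6.png');print(st['eef_pos']);S=snap('scene','scene6.png')
pickle.dump((w,S),open('d6.pkl','wb'))
print(proj(w,(487.5,159,95)),proj(w,(664,161,13)),proj(S,(666,51,92)))
cv2.imwrite('pics/m6.png',np.hstack([cv2.resize(cv2.imread('pics/w6.png'),(400,300)),cv2.resize(cv2.imread('pics/scene6.png')[120:285,160:380],(400,300))]))
E
```

```text
[432.31924443 159.71196973 143.42171398]
[253.47551751 143.92457474] [250.8794501  -86.88049473] [254.52579756 222.93646813]
```

View pics/m6.png

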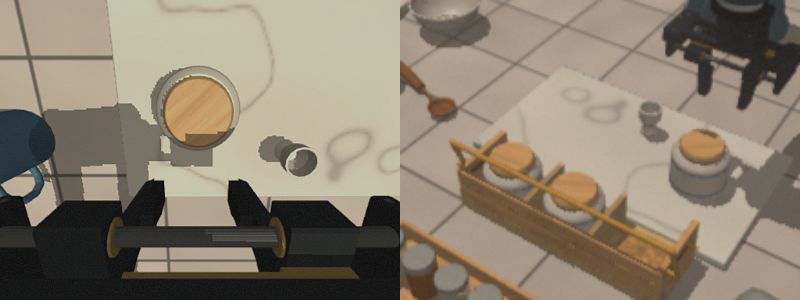

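Can R stands in the middle bay. The can L lid is at wrist pixel (254,143), where it was predicted.

Emit:
{"method": "carry_out", "body": {"increments": [[[0,0,0.035,0],[0,0,0.035,0],[0,0,0.031,0],[0,0,0,0],[0.005,0,0,0],[0.005,-0.0005,0,0],[0.008,-0.0005,0,0],[0.008,0,0,0],[0.008,0,0,0],[0.008,0,0,0]]]}}

```text
time_s: 19.85
eef_pos: [473.0, 160.8, 41.9]
orientation: [[1.0, 0.0, -0.002], [0.0, -1.0, 0.0], [-0.002, -0.0, -1.0]]
contact_force: [-9.0, -0.4, 6.8]
grip_width: 50.3
grasp_force: 4.1
```

Emit:
{"method": "carry_out", "body": {"increments": [[[0.008,0,0,0],[0.008,0,0,0],[0.008,0,0,0],[0.006,0,0,0],[0.006,0,0,0],[0.004,0,0,0],[0,0,0,0]]]}}

```text
time_s: 20.55
eef_pos: [514.1, 160.7, 42.0]
orientation: [[1.0, 0.0, 0.001], [0.0, -1.0, 0.0], [0.001, -0.0, -1.0]]
contact_force: [-2.2, 0.6, 2.1]
grip_width: 50.5
grasp_force: 1.9
```

```bash
python3 - <<'E'
from h import *
w,st=wsnap('w7.png');print(st['eef_pos'],st['contact_force']);
print(proj(w,(566,161,95)),proj(w,(612,106,67)),proj(w,(664,161,13)))
E
```

```text
[514.12025736 160.72005306  42.04035461] [-2.2173302   0.59724904  2.09748742]
[253.28115698 189.93772686] [386.19684343  63.37952468] [252.53676984 -26.34590196]
```

View pics/w7.png

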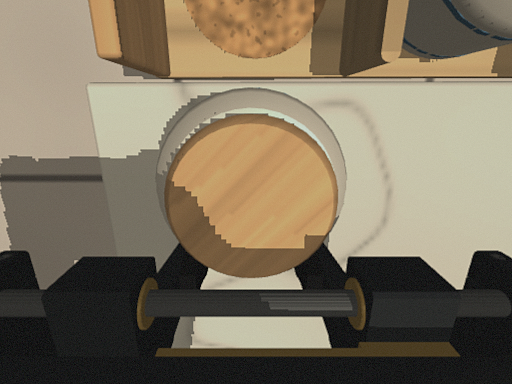

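The lid centre is at column 251, the divider front at 392 and the pad centre at 258. I'll shift about 3 mm toward -y while pushing.

Emit:
{"method": "carry_out", "body": {"increments": [[[0.005,0.001,0,0],[0.008,0.001,0,0],[0.008,0.001,0,0],[0.008,0,0,0],[0.008,0,0,0],[0.008,0,0,0],[0.008,0,0,0],[0.008,0,0,0],[0.008,0,0,0],[0.008,0,0,0]]]}}

```text
time_s: 21.6
eef_pos: [590.4, 157.5, 41.0]
orientation: [[1.0, 0.0, -0.0], [0.0, -1.0, 0.0], [-0.0, -0.0, -1.0]]
contact_force: [-2.1, 1.3, -2.3]
grip_width: 50.2
grasp_force: 2.8
```

Emit:
{"method": "carry_out", "body": {"increments": [[[0.006,0,0,0],[0.005,0,0,0],[0.004,0,0,0],[0.004,0,0,0],[0.004,0,0,0],[0.003,0,0,0],[0.002,0,0,0],[0,0,0,0]]]}}

```text
time_s: 22.4
eef_pos: [618.3, 157.5, 41.2]
orientation: [[1.0, -0.0, 0.0], [-0.0, -1.0, 0.0], [0.0, -0.0, -1.0]]
contact_force: [-2.6, -0.2, -1.9]
grip_width: 50.5
grasp_force: 1.4
```

Emit:
{"method": "carry_out", "body": {"increments": [[[0.001,0,0,0],[0.001,0,0,0],[0,0,0,0]]]}}

```text
time_s: 22.7
eef_pos: [620.1, 157.5, 41.2]
orientation: [[1.0, 0.0, 0.0], [0.0, -1.0, 0.0], [0.0, -0.0, -1.0]]
contact_force: [-3.9, 0.9, -2.0]
grip_width: 50.1
grasp_force: 1.4
```

Emit:
{"method": "carry_out", "body": {"increments": [[[0.001,0,0,0],[0.001,0,0,0],[0.001,0,0,0],[0,0,0,0]]]}}

```text
time_s: 23.1
eef_pos: [621.6, 157.5, 40.3]
orientation: [[1.0, 0.0, -0.003], [0.0, -1.0, -0.0], [-0.003, 0.0, -1.0]]
contact_force: [-6.1, -0.2, -2.1]
grip_width: 50.3
grasp_force: 2.8
```

Emit:
{"method": "carry_out", "body": {"increments": [[[-0.01,0,0,0],[-0.015,0,0,0],[-0.015,0,0,0],[0,0,-0.04,0],[0,0,-0.045,0],[0,0,-0.045,0],[0,0,0,0]]]}}

```text
time_s: 23.8
eef_pos: [588.5, 158.0, 180.3]
orientation: [[1.0, 0.0, 0.017], [0.0, -1.0, 0.001], [0.017, -0.001, -1.0]]
contact_force: [-0.1, 0.4, -0.1]
grip_width: 50.5
grasp_force: 0.0
```

```bash
python3 - <<'E'
from h import *
st=robot.state();print(st['eef_pos']);w,_=wsnap('w8.png');snap('scene','scene8.png')
print([proj(w,X).round() for X in((666,161,92),(666,51,92),(711,50,121))])
cv2.imwrite('pics/m8.png',np.hstack([cv2.resize(cv2.imread('pics/w8.png'),(400,300)),cv2.resize(cv2.imread('pics/scene8.png')[120:285,160:380],(400,300))]))
E
```

```text
[588.46881001 157.96204996 180.26589003]
[array([249., 112.]), array([378., 112.]), array([408.,  45.])]
```

View pics/m8.png

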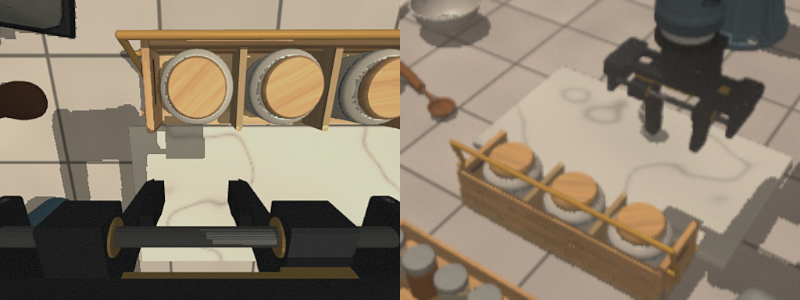

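All three canisters are home in a row, and the left lid is at wrist pixel (250,110) against (249,112) predicted. Next I close the bar.

Emit:
{"method": "carry_out", "body": {"increments": [[[0.03,0.02,0,0],[0.03,0.02,0,0],[0.03,0.02,0,0],[0.03,0.02,0,0],[0.03,0.02,0,0],[0.01,0.008,0,0],[0,0,0,0],[0,0,0,0]]], "fingers": 0}}

```text
time_s: 24.7
eef_pos: [741.9, 49.7, 169.1]
orientation: [[1.0, -0.0, -0.003], [-0.0, -1.0, 0.0], [-0.003, -0.0, -1.0]]
contact_force: [-0.3, 1.0, 0.2]
grip_width: 0.8
grasp_force: 0.0
```

Emit:
{"method": "carry_out", "body": {"increments": [[[0,0,0.02,0],[0,0,0.02,0],[0,0,0.02,0],[0,0,0.01,0],[0,0,0,0]]]}}

```text
time_s: 25.2
eef_pos: [741.0, 50.6, 98.8]
orientation: [[1.0, 0.001, -0.004], [0.001, -1.0, 0.0], [-0.004, -0.0, -1.0]]
contact_force: [0.5, -0.4, -0.5]
grip_width: 0.4
grasp_force: 0.0
```

Emit:
{"method": "carry_out", "body": {"increments": [[[-0.006,0,-0.007,0],[-0.008,0,0,0],[-0.008,0,0,0],[-0.008,0,0,0],[-0.008,0,0,0],[-0.008,0,0,0],[-0.008,0,0,0],[-0.008,0,0,0],[0,0,0,0],[0,0,0,0]]]}}

```text
time_s: 26.2
eef_pos: [680.9, 49.5, 108.1]
orientation: [[1.0, -0.0, 0.0], [-0.0, -1.0, 0.0], [0.0, -0.0, -1.0]]
contact_force: [0.4, -0.2, 0.4]
grip_width: 0.1
grasp_force: 0.0
```

Emit:
{"method": "carry_out", "body": {"increments": [[[0,0,-0.03,0],[0,0,-0.03,0],[0,0,-0.03,0],[0,0,-0.03,0],[-0.03,0,0,0],[-0.03,0,0,0],[-0.03,0,0,0],[-0.03,0,0,0],[-0.03,0,0,0],[0,0,0,0]]]}}

```text
time_s: 27.2
eef_pos: [528.5, 49.9, 227.9]
orientation: [[1.0, 0.0, -0.002], [0.0, -1.0, 0.0], [-0.002, -0.0, -1.0]]
contact_force: [-0.1, 0.9, -0.7]
grip_width: 0.4
grasp_force: 0.0
```

```bash
python3 - <<'E'
from h import *
st=robot.state();print(st['eef_pos'],st['contact_force']);w,_=wsnap('w9.png');snap('scene','scene9.png')
print([proj(w,X).round() for X in((666,161,92),(666,51,92),(602,50,70))])
cv2.imwrite('pics/m9.png',np.hstack([cv2.resize(cv2.imread('pics/w9.png'),(400,300)),cv2.resize(cv2.imread('pics/scene9.png')[120:285,160:380],(400,300))]))
E
```

```text
[528.46572316  49.89466601 227.93520774] [-0.09657526  0.92976428 -0.72426539]
[array([134.,  43.]), array([251.,  43.]), array([252., 113.])]
```

View pics/m9.png

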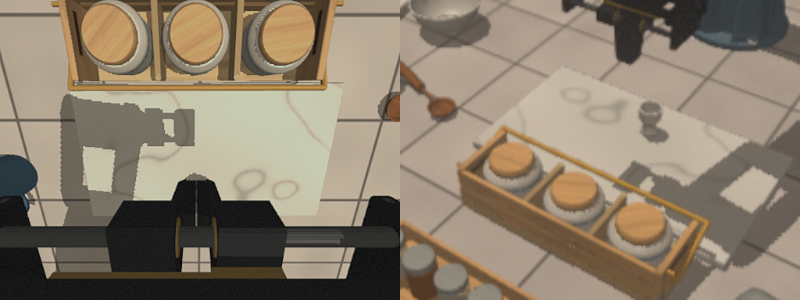

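The bar is down, with the rod at wrist row 111 against 113 predicted for closed. All three canisters are still home and the egg cup hasn't moved.

```bash
python3 -c "
from bench import robot
print(robot.hand_in())"
```

```text
the job is handed in; nothing more can be done
None
```

I handed the job in at about 27 s: both canisters were slid home into the empty bays and the bar swung back down to its stop. The last pictures show all three canisters held in and the egg cup still standing in place. The hand-in did not report a verdict.

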